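Seat a router template on its jig pins and turn the button over it

ROBOT

A 6-joint arm with a two-finger parallel gripper is mounted at the origin on the work surface. World frame = base frame: x ahead of the robot, y to its left, z up, the work surface at z = 0. Lengths are in m, angles in rad, forces in N, time in s.
With the tool pointing down it reaches from about 0.35 to 0.85 m from the base axis. Payload 8.1 kg.
Tool frame: the origin (TCP) lies between the finger pads; the fingertips stand 11 mm ahead of it and the grasp point (between the pads) lies 8 mm behind it; z points along the fingers, x is the direction in which the jaws open and shut, and the axes are right-handed (so a half turn about z gives the same grasp; the last joint's range is limited). The gripper opens to 93 mm and grips with 3 to 60 N. Pads are 15 mm wide; open, the fingers measure 128 mm over their backs; the gripper's body (75 mm by 188 mm) begins 65 mm behind the grasp point.
Start: joints at [1.026, 0.13, 1.488, -0, 1.523, -0.085], TCP at [0.266, 0.538, 0.23] pointing down, gripper open.
Joint ranges: [-2.96, 2.96], [-0.89, 2.26], [0.02, 2.5], [-1.34, 4.48], [0, 2.73], [-2.66, 2.66]. Speed limits (rad/s): [2.39, 2.39, 2.79, 3.14, 3.14, 3.14].

INTERFACE

Orientations are given as a unit quaternion [x, y, z, w].
In Python, from rig import env gives the robot as it stands.
- The arm moves only by the tool carry_out, never from a script. Its argument "commands" is text: rows parted by semicolons, each of 6 numbers parted by spaces: the shift along the tool's x, y, z in mm, then the turn, a rotation vector about the tool's x, y, z in degrees. In form: dx dy dz ax ay az; .... A call has 1 to 5 rows; each row is the pose to reach, as a shift and turn from the pose measured when the call began, along the tool's axes at that moment; what a row does not reach only later rows make up. A row lasts 1/8 s, in which the tool goes at most 62.5 mm and 10.7 degrees, less where a joint would pass 70% of its speed; a pose out of reach is approached as far as the arm can. A call with a gripper value outside its range is refused whole. "fingers" is the finger opening in mm, from 0 to 93, set as the call begins (left out, the last holds). The fingers move at their own pace and stop on an object; "newtons" is the grip in N (left out, the last holds). Time passes only in rows, so rows that repeat a pose let the fingers close. It gives the time, the measured TCP pose, the force and the opening at its end, in the units of the state.
- env.state(): the state, without advancing time (a new reading comes with each control period).
- env.grab_frame(name): name is "side" or "top"; returns the picture (384x512x3 uint8, red, green, blue); there is no depth.
- env.get_calibration(name): a dict with "camera_matrix" (3x3 intrinsics, pixels), "world_from_camera" (4x4, takes a point from camera to world coordinates). Camera axes: x right, y down, z forward; pixel columns grow to the right and rows downward; lengths in m; the calibration is good to about 2 mm. A picture is of the moment at which its call begins. get_calibration takes no time and is no camera call.
- env.close_job(): hands the job in, once; it reports no verdict.
The state is a dict: "time_s": time; "joints": joint angles; "qvel": joint speeds; "effort": joint torques, N m; "position": TCP position; "tool_rot": TCP orientation; "ft_force": force on the tool from outside, world axes, zero at the start; "ft_torque": the same for the moment, N m; "opening": finger opening in m.
Only numpy, scipy, OpenCV 4.12 (cv2) and the standard library are available. Lean on these libraries where they do the work, as an engineer would, in place of code of your own. Each camera call takes 0.05 s, during which the arm holds its last target.

TASK

The plywood router template is lying askew on the jig, propped up on the noses of the two steel locating pins. Nudge it sideways with your fingertips, without picking it up, until its round hole and its slot drop over the two pins and it lies flat on the jig board; then push the dark wooden turn-button about a quarter turn round, so that it lies across the template's far edge and keeps it there. Leave everything else on the bench where it is.

Things in the scene. Friction and masses are not known exactly. Their poses are not given: they have to be found in the camera images.
- jig: Fixed brown board 260 (x) x 280 (y) x 18 mm high; position and yaw (within 0.35 rad) vary. Origin: centre of its underside, on the bench; x points away from the robot at yaw 0, y left, z up. Two steel pins, 12 mm in diameter, stand 12 mm above its top at x 25, y -70 and +70 mm; their upper 6 mm is a bullet nose narrowing to 4 mm.
- pin_right (a point): Foot of the right-hand pin (jig frame x 25, y -70), on the pin's axis at the board's top surface, 18 mm above the bench. Axes as the jig's.
- pin_left (a point): Foot of the left-hand pin (jig frame x 25, y +70), at the board's top surface. Axes as the jig's.
- template: Loose plywood plate 140 (x) x 200 (y) x 10 mm, about 0.2 kg, two holes near its far long side, window 50 x 90 mm. Origin: centre of underside; seated, it is over the jig's origin at 18 mm height, axes as the jig's. Starts 19-31 mm towards jig -x, within 14 mm in y and 0.12 rad, its far part up on the pins, its near long edge on the board (tilt 0.1 rad). Slides at a few N; drops over the pins.
- hole_round (a point): Centre of the template's round hole (15 mm in diameter), on its underside; plate frame x 25, y -70 mm. It belongs over the right-hand pin.
- hole_slot (a point): Centre of the template's slot (15 mm in x by 25 mm in y), on its underside; plate frame x 25, y +70 mm. It belongs over the left-hand pin.
- button (a joint): Angle of the turn-button about its vertical pivot, rad. 0: the bar points along jig +y, beyond the template's far edge; grows anticlockwise from above; 1.57: the bar points to jig -x, square across the template's far edge. Starts between -0.3 and 0.1, stops at -0.5 and 1.65, stays where it is left (friction 0.05 N m).
- button_pivot (a point): Pivot of the turn-button, at jig x 92, y -10 mm, half-way up the bar, 40 mm above the bench. The bar is dark wood, 18 mm wide, 16 mm high (underside 32, top 48 mm above the bench), reaching 60 mm from the pivot. A seated template's top is 28 mm above the bench; the bar passes 4 mm above it.
- button_tip (a point): Point on the turn-button's bar 50 mm from the pivot, half-way up.
- brass_weight: Bystander: brass knobbed weight, 32 mm in diameter, 44 mm high, standing on the jig board's far right corner (jig frame about x 105, y -110 mm). Origin at its foot.
- offcut: Bystander: wooden block 35 x 30 x 28 mm on the jig board's far left corner (jig frame about x 100, y 115 mm). Origin at its foot.
- chisel: Bystander: chisel 240 mm long, 24 mm high, lying to the left of the jig.
- mallet: Bystander: brass-headed mallet 215 mm long, 48 mm high, lying to the right of the jig.
- glue: Bystander: white glue bottle, 52 mm in diameter, 130 mm high, standing to the right of the jig. Origin at its foot.
- pencil: Bystander: flat carpenter's pencil 130 x 14 x 8 mm, to the left of the jig.
- tin: Bystander: metal tin, 74 mm in diameter, 80 mm high, standing to the left of the jig. Origin at its foot.
There are look-alikes about, which are no part of the job. Of the things shaped like the template, the plywood one is meant.

How it is judged:
On the way, in this order (a step that is already met when the one before it is completed fails the run):
1. the template has dropped over both pins and lies flat on the jig (horizontal distance between hole_round and pin_right below 0.003 m and x of hole_slot in the frame of pin_left between -0.003 and 0.003 m and z of hole_round in the frame of pin_right below 0.002 m and z of hole_slot in the frame of pin_left below 0.002 m and angle between template's own z axis and vertical below 0.02 rad), for 0.2 s.
2. the turn-button has been pushed across the seated template (all of step 1 and value of joint button above 1.2 rad), for 0.2 s.
At the end, for the whole second after the job is handed in: Both holes sit over their pins (round hole within 3 mm, slot within 3 mm across), the template lies flat on the board (holes within 2 mm of it, tilt under 0.02 rad) at rest, and the turn-button stands beyond 1.2 rad, across the template's edge (all of step 2 and linear speed of template below 0.01 m/s and velocity of joint button between -0.05 and 0.05 rad/s); the robot touches nothing.
It fails at once if the template is picked up (its middle more than 18 mm above the board, or tipped more than 0.25 rad) (z of template in the frame of pin_right above 0.018 m or angle between template's own z axis and vertical above 0.25 rad).
It fails at once if a bystander is moved by more than 25 mm (distance of any of brass_weight, offcut, chisel, mallet, glue, pencil, tin from where it was at the start of the episode above 0.025 m).
It also fails if it takes over 72 s, if anything falls off the work surface, if the arm or the gripper's body presses on something with over 40 N, if the wrist force passes 120 N, or if a joint passes its speed limit or range.

## Working session

There is one attempt and no reset: what is moved stays moved. The work goes in short steps, Python scripts to look and compute and a tool call to move; the robot and the scene stay as the last step left them, time stands still between calls to the robot, and variables do not carry over. Pictures are saved under pics/ and viewed, and the job is handed in when it is done.

Besides the shell and the picture viewer there is one more tool, called after "Request:" as a command line: name --argument value ..., lists and objects as JSON in quotes. carry_out: Moves the arm, as the interface text tells. Its arguments: {"type":"object","properties":{"commands":{"type":"string"},"fingers":{"type":"number"},"newtons":{"type":"number"}},"required":["commands"]}

```bash
ls; mkdir -p pics
python3 - <<'E'
from rig import env
import cv2
for n in("top","side"):
    f=env.grab_frame(n); cv2.imwrite(f"pics/{n}0.png",f[:,:,::-1])
    c=env.get_calibration(n); print(n,c["camera_matrix"],c["world_from_camera"])
print(env.state())
E
```

```text
pics
top [[404.90608402   0.         259.38844398]
 [  0.         404.90608402 187.47418396]
 [  0.           0.           1.        ]] [[-0.00799761 -0.98403164  0.17781386  0.34005516]
 [-0.99994053  0.00655136 -0.00871921  0.05667505]
 [ 0.00741505 -0.17787301 -0.98402551  1.26522257]
 [ 0.          0.          0.          1.        ]]
side [[471.27100647   0.         245.99232704]
 [  0.         471.27100647 192.97893224]
 [  0.           0.           1.        ]] [[ 0.77055361 -0.48179081  0.41728257  0.06045457]
 [-0.63719272 -0.59795792  0.4862425  -0.52551465]
 [ 0.01525025 -0.64056533 -0.76775223  0.91668374]
 [ 0.          0.          0.          1.        ]]
{'time_s': 0.1, 'joints': array([ 1.02560483e+00,  1.31116345e-01,  1.48915795e+00, -5.34281528e-06,
        1.52301223e+00, -8.53891390e-02]), 'qvel': array([-1.61062669e-03, -1.80529627e-03, -9.89440915e-04,  8.37301406e-04,
       -8.83553788e-05, -6.16055661e-04]), 'effort': array([ 1.05001487e-03, -5.61345077e+01, -4.93093693e+01,  7.70285237e-02,
        2.91584601e-02, -1.00060211e-04]), 'position': array([0.26597935, 0.5372688 , 0.22868083]), 'tool_rot': array([ 8.49638079e-01,  5.27365545e-01, -7.53851699e-04,  3.86026162e-04]), 'ft_force': array([-0.18622533,  0.31195057, -0.06877689]), 'ft_torque': array([ 0.02951273, -0.04032532,  0.0139443 ]), 'opening': 0.09303806867437588}
```

View pics/top0.png

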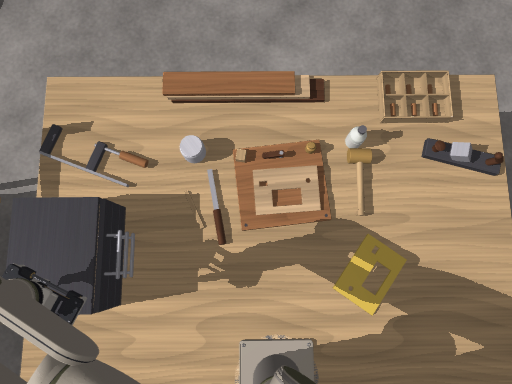

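View pics/side0.png

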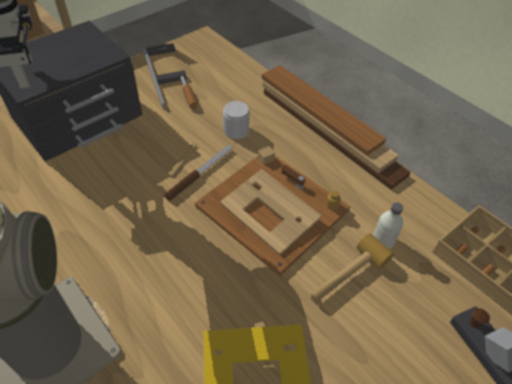

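Look-alikes: the pale plywood plate on the jig is at top px (286,190) and the yellow plate on the bench at (370,272). I choose the plywood one on the brown board. Next is a close crop to check that.

Run:
```python
import cv2
a=cv2.imread("pics/top0.png")[130:240,225:340]; cv2.imwrite("pics/top0c.png",cv2.resize(a,None,fx=5,fy=5,interpolation=cv2.INTER_CUBIC))
a=cv2.imread("pics/side0.png")[140:275,190:355]; cv2.imwrite("pics/side0c.png",cv2.resize(a,None,fx=4.4,fy=4.4,interpolation=cv2.INTER_CUBIC))
```

```text
(no output)
```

View pics/top0c.png

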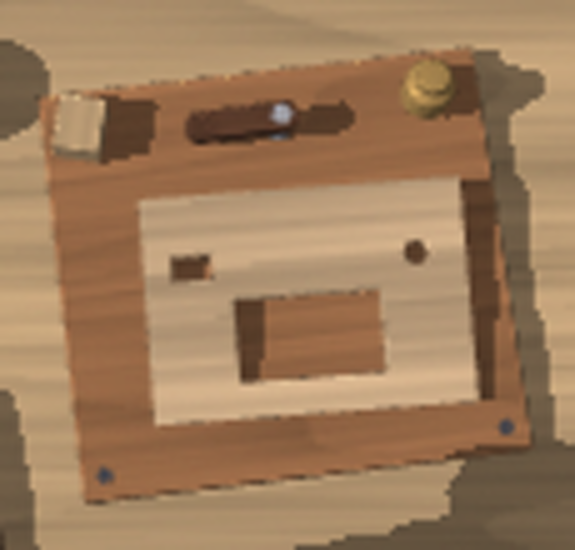

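View pics/side0c.png

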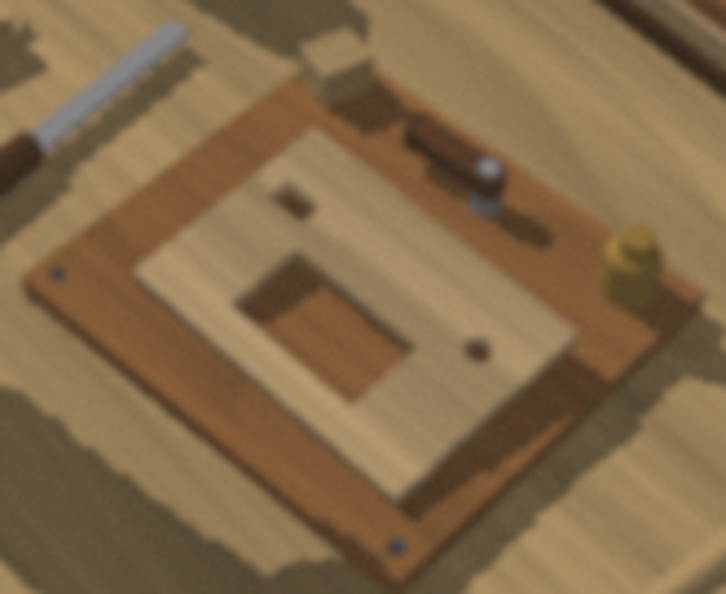

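The plywood plate shows the round hole on its right (top px ~308,180) and the slot on its left (~263,183), with the window between them. That matches the description, so the choice holds. Now I'll measure.

```bash
cat > h.py <<'E'
import numpy as np,cv2
from rig import env
def ray(n,uv):
    c=env.get_calibration(n);T=c["world_from_camera"];K=c["camera_matrix"]
    d=T[:3,:3]@np.linalg.solve(K,np.array([uv[0],uv[1],1.]));return T[:3,3],d
def onz(n,uv,z):
    o,d=ray(n,uv);return o+d*(z-o[2])/d[2]
def proj(n,p):
    c=env.get_calibration(n);T=c["world_from_camera"];q=T[:3,:3].T@(np.array(p)-T[:3,3]);q=c["camera_matrix"]@q;return q[:2]/q[2]
E
python3 - <<'E'
from h import *
a=cv2.imread("pics/top0.png")
hsv=cv2.cvtColor(a,cv2.COLOR_BGR2HSV)
for nm,p in dict(board=(245,210),board2=(320,200),boardsh=(322,190),boardtop=(300,150),bench=(200,230),plate=(300,200),plate2=(260,200),hole=(308,180),slot=(263,183),benchr=(345,220),btn=(270,155),slotedge=(266,184)).items(): print(nm,p,hsv[p[1],p[0]])
E
```

```text
board (245, 210) [ 12 137 141]
board2 (320, 200) [ 13 137  84]
boardsh (322, 190) [ 12 135  96]
boardtop (300, 150) [ 13 136 146]
bench (200, 230) [ 17  97 113]
plate (300, 200) [ 13 137 147]
plate2 (260, 200) [ 17  87 184]
hole (308, 180) [ 13 136  90]
slot (263, 183) [ 12 136  90]
benchr (345, 220) [ 17  94 103]
btn (270, 155) [ 10 133  92]
slotedge (266, 184) [ 12 132 156]
```

```bash
cat >> h.py <<'E'
def biggest(m):
    cs,_=cv2.findContours(m,cv2.RETR_EXTERNAL,cv2.CHAIN_APPROX_NONE);return max(cs,key=cv2.contourArea)
def quad(c):
    # robust 4 line fit on hull of contour; returns corners
    hull=cv2.convexHull(c)
    box=cv2.boxPoints(cv2.minAreaRect(hull)).astype(float)
    P=c[:,0,:].astype(float);L=[]
    for i in range(4):
        p,q=box[i],box[(i+1)%4];e=(q-p)/np.linalg.norm(q-p);n=np.array([-e[1],e[0]])
        t=(P-p)@e/np.linalg.norm(q-p);d=np.abs((P-p)@n)
        S=P[(t>.1)&(t<.9)&(d<8)]
        vx,vy,x,y=cv2.fitLine(S.astype(np.float32),cv2.DIST_HUBER,0,.01,.01).ravel();L.append(np.cross([x,y,1],[x+vx,y+vy,1]))
    C=[]
    for i in range(4):
        x=np.cross(L[i-1],L[i]);C.append(x[:2]/x[2])
    return np.array(C)
def masks(a,off,s=4):
    x0,y0,x1,y1=off
    b=cv2.resize(a[y0:y1,x0:x1],None,fx=s,fy=s,interpolation=cv2.INTER_CUBIC)
    h=cv2.cvtColor(b,cv2.COLOR_BGR2HSV)
    brown=((h[...,1]>117)&(h[...,0]<16)).astype(np.uint8)*255
    pale=((h[...,1]<=112)&(h[...,2]>135)).astype(np.uint8)*255
    return b,brown,pale
def up2px(c,off,s=4): return (np.asarray(c)+.5)/s-.5+np.array(off[:2])
E
python3 - <<'E'
from h import *
a=cv2.imread("pics/top0.png")
off=(225,130,340,240);b,br,pa=masks(a,off)
c=biggest(br);Q=quad(c);
fill=np.zeros_like(br);cv2.drawContours(fill,[c],-1,255,-1)
inner=cv2.erode(fill,np.ones((13,13)))
pl=biggest(pa&inner);PQ=quad(pl)
v=b.copy();cv2.drawContours(v,[c],-1,(255,0,0),1);cv2.drawContours(v,[pl],-1,(0,255,0),1)
for p in list(Q)+list(PQ): cv2.circle(v,tuple(int(x) for x in p),4,(0,0,255),1)
cv2.imwrite("pics/q0.png",v)
J=np.array([onz("top",up2px(p,off),.018) for p in Q]);print(J.round(4));print([np.linalg.norm(J[i]-J[i-1]).round(4) for i in range(4)],J.mean(0))
print(up2px(PQ,off));P=np.array([onz("top",up2px(p,off),.03) for p in PQ]);print(P.round(4),[np.linalg.norm(P[i]-P[i-1]).round(4) for i in range(4)],P.mean(0))
# holes
holes=(br&cv2.erode(cv2.fillPoly(np.zeros_like(br),[PQ.astype(np.int32)],255),np.ones((9,9))))
n,l,st,ce=cv2.connectedComponentsWithStats(holes)
for i in range(1,n):
    if st[i,4]>60: print(st[i],up2px(ce[i],off))
E
```

```text
[[ 0.69    0.1307  0.018 ]
 [ 0.7215 -0.1459  0.018 ]
 [ 0.464  -0.1748  0.018 ]
 [ 0.4328  0.1018  0.018 ]]
[np.float64(0.2588), np.float64(0.2784), np.float64(0.2592), np.float64(0.2784)] [ 0.57705944 -0.02206484  0.018     ]
[[252.07790774 169.48834862]
 [316.35283236 164.88070732]
 [320.19177002 209.7723533 ]
 [255.45632499 214.68189706]]
[[ 0.6205  0.0681  0.03  ]
 [ 0.6341 -0.1334  0.03  ]
 [ 0.4924 -0.1406  0.03  ]
 [ 0.4787  0.0585  0.03  ]] [np.float64(0.1422), np.float64(0.202), np.float64(0.1418), np.float64(0.1995)] [ 0.55640545 -0.03685853  0.03      ]
[325 194  15  16 171] [307.55774854 180.04751462]
[138 206  31  18 446] [262.90134529 183.3441704 ]
[ 189  233  119   71 7247] [286.5540396 196.7354595]
```

View pics/q0.png

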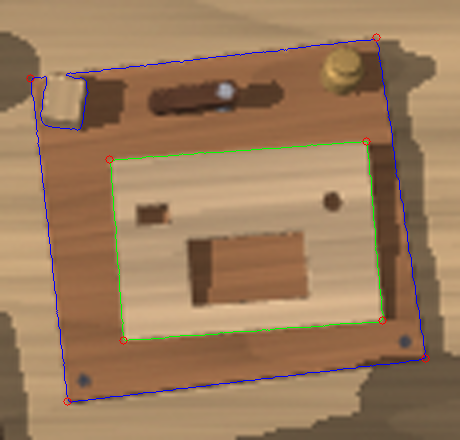

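Run:
```python
from h import *
jc=np.array([.5771,-.0221]);yaw=.1132
R=np.array([[np.cos(yaw),-np.sin(yaw)],[np.sin(yaw),np.cos(yaw)]])
J=lambda p:(R.T@(p[:2]-jc)*1e3).round(1)
px=[(252.08,169.49),(316.35,164.88),(320.19,209.77),(255.46,214.68)]
zs=[.042,.042,.028,.028]
C=np.array([onz("top",p,z) for p,z in zip(px,zs)]);print([J(c) for c in C],J(C.mean(0)),[np.linalg.norm(C[i]-C[i-1]).round(4) for i in range(4)])
for v in (C[0]-C[1],C[3]-C[2]): print("yaw rel",np.arctan2(-v[0],v[1])-yaw)
for v in (C[0]-C[3],C[1]-C[2]): print("yaw rel",np.arctan2(v[1],v[0])-yaw)
# holes seen near top surface z ~.0375; window ~.034
for nm,p,z in (("round",(307.56,180.05),.0375),("slot",(262.9,183.34),.0375),("win",(286.55,196.74),.034)): print(nm,J(onz("top",p,z)))
# window corners, side view of pivot
off=(225,130,340,240)
for p in ((189,240),(302,233),(308,298),(194,306)): print("wc",J(onz("top",up2px(p,off),.034)))
print("pivot exp px",proj("top",[*(jc+R@[.092,-.01]),.05]),proj("side",[*(jc+R@[.092,-.01]),.05]))
for x in(-.13,.13):
  for y in(-.14,.14): print(proj("side",[*(jc+R@[x,y]),.018]).round(1))
s=env.state();q=s["tool_rot"]
from scipy.spatial.transform import Rotation as Ro
print(Ro.from_quat(q).as_matrix().round(3))
print("win ctr world",jc+R@[-.04,-.01])
```

```text
[array([50.6, 84.9]), array([  41.4, -114.9]), array([ -97.3, -108.5]), array([-88.5,  91.1])] [-23.5 -11.8] [np.float64(0.1399), np.float64(0.2), np.float64(0.1396), np.float64(0.1998)]
yaw rel -0.04614950971034068
yaw rel -0.044346282357907996
yaw rel -0.04449704572860956
yaw rel -0.04618502650637679
round [ -2.1 -81.6]
slot [ 4.2 56.8]
win [-45.6 -10.5]
wc [-18.1  31.6]
wc [-23.1 -55.8]
wc [-73.9 -53.4]
wc [-69.5  34.3]
pivot exp px [280.89595473 152.41287298] [300.67454466 176.94368513]
[280.  271.9]
[193.8 201.7]
[350.3 205.4]
[265.6 148.2]
[[ 0.444  0.896 -0.001]
 [ 0.896 -0.444 -0.001]
 [-0.002 -0.    -1.   ]]
win ctr world [ 0.5384856  -0.03655433]
```

```bash
cat >> h.py <<'E'
from scipy.spatial.transform import Rotation as Ro
jc=np.array([.5771,-.0221]);yaw=.1132
Rj=np.array([[np.cos(yaw),-np.sin(yaw)],[np.sin(yaw),np.cos(yaw)]])
def J2W(x,y): return jc+Rj@(np.array([x,y])/1e3)
def W2J(p): return Rj.T@(np.asarray(p)[:2]-jc)*1e3
def cmd(x,y,tipz,tiltless=True,yawoff=0):
    """jig mm target of TCP xy and tip height mm; tool x along jig +y"""
    s=env.state();p=s["position"];R=Ro.from_quat(s["tool_rot"])
    a=yaw+np.pi/2+yawoff
    tx=np.array([np.cos(a),np.sin(a),0]);tz=np.array([0,0,-1.]);T=Ro.from_matrix(np.c_[tx,np.cross(tz,tx),tz])
    t=np.r_[J2W(x,y),(tipz+11)/1e3]
    print("shift",(R.inv().apply(t-p)*1e3).round(1),"rot",np.degrees((R.inv()*T).as_rotvec()).round(2),"| jig now",W2J(p).round(1),"tip",round(p[2]*1e3-11,1),"F",s["ft_force"].round(2),"open",round(s["opening"]*1e3,1),"t",s["time_s"])
E
python3 -c "
from h import *
cmd(-38,-10.5,150)"
```

```text
shift [-392.5  500.8   68.3] rot [ -0.04   0.09 -32.83] | jig now [-245.9  590.9] tip 217.7 F [-0.19  0.31 -0.07] open 93.0 t 0.1
```

Request:
carry_out --commands "-392 501 20 0 0 -33; -392 501 20 0 0 -33; -392 501 20 0 0 -33; -392 501 20 0 0 -33; -392 501 20 0 0 -33" --fingers 40 --newtons 15

```text
time_s: 0.72
position: [0.3974, 0.2632, 0.2197]
tool_rot: [0.664, 0.747, -0.001, 0.0]
ft_force: [0.4, 0.4, 0.6]
opening: 0.0475
```

```bash
python3 -c "
from h import *
cmd(-38,-10.5,120);print(env.state()['joints'])"
```

```text
shift [-314.6  107.1   89. ] rot [-0.07  0.08  0.24] | jig now [-146.3  303.8] tip 208.7 F [0.36 0.4  0.58] open 47.5 t 0.725
[ 4.78068015e-01 -2.02829801e-01  1.83144617e+00 -9.25725508e-04
  1.51461573e+00 -1.20999867e+00]
```

Request:
carry_out --commands "-314 107 88 0 0 0; -314 107 88 0 0 0; -314 107 88 0 0 0; -314 107 88 0 0 0; -314 107 88 0 0 0"

```text
time_s: 1.35
position: [0.5272, -0.0098, 0.1396]
tool_rot: [0.664, 0.747, -0.001, 0.0]
ft_force: [0.3, 1.0, 0.2]
opening: 0.0399
```

```bash
python3 -c "
from h import *
cmd(-38,-10.5,60)"
```

```text
shift [-28.3  10.1  68.7] rot [-0.07  0.07  0.23] | jig now [-48.2  17.9] tip 128.6 F [0.34 0.96 0.23] open 39.9 t 1.35
```

Request:
carry_out --commands "-28.5 10 40 0 0 0; -28.5 10 69 0 0 0; -28.5 10 69 0 0 0; -28.5 10 69 0 0 0"

```text
time_s: 1.85
position: [0.5408, -0.0367, 0.0717]
tool_rot: [0.664, 0.747, -0.001, 0.0]
ft_force: [0.1, 0.1, 0.7]
opening: 0.04
```

Run:
```python
from h import *
cmd(-40,-10.5,21.5)
for n,(x0,y0,x1,y1) in dict(top=(215,120,350,240),side=(180,120,360,280)).items():
    f=env.grab_frame(n)[:,:,::-1];s=4.3 if n=="top" else 3.7
    cv2.imwrite(f"pics/{n}1.png",cv2.resize(f[y0:y1,x0:x1],None,fx=s,fy=s,interpolation=cv2.INTER_CUBIC))
```

```text
shift [-0.  -2.3 39.2] rot [-0.03  0.08  0.26] | jig now [-37.7 -10.4] tip 60.7 F [0.15 0.12 0.71] open 40.0 t 1.85
```

View pics/side1.png

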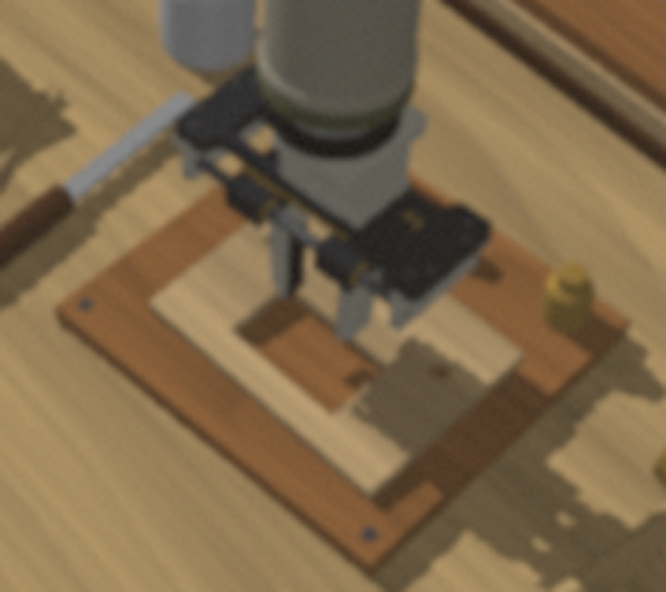

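View pics/top1.png

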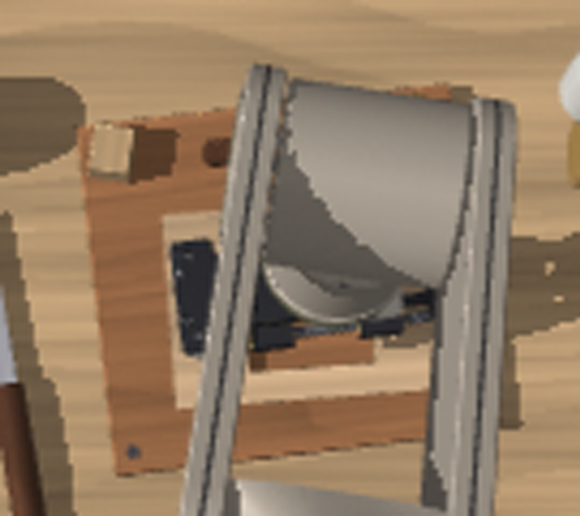

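Both fingertips hang over the window: the side crop shows tips at about (287,290) and (347,335), and the window's far-left corner at (285,300). Lowering into it.

Request:
carry_out --commands "0 -4 20 0 0 0; 0 -4 32 0 0 0; 0 -4 39 0 0 0; 0 -4 39 0 0 0"

```text
time_s: 2.45
position: [0.5375, -0.037, 0.0333]
tool_rot: [0.664, 0.748, -0.0, 0.001]
ft_force: [0.2, 0.2, -0.5]
opening: 0.0395
```

Run:
```python
from h import *
cmd(-40,-10.5,21.5)
for n,(x0,y0,x1,y1) in dict(side=(180,120,360,280)).items():
    f=env.grab_frame(n)[:,:,::-1];s=4.3 if n=="top" else 3.7
    cv2.imwrite(f"pics/{n}2.png",cv2.resize(f[y0:y1,x0:x1],None,fx=s,fy=s,interpolation=cv2.INTER_CUBIC))
```

```text
shift [-0.1  1.   0.8] rot [0.06 0.11 0.29] | jig now [-41.  -10.4] tip 22.3 F [ 0.18  0.15 -0.49] open 39.5 t 2.45
```

View pics/side2.png

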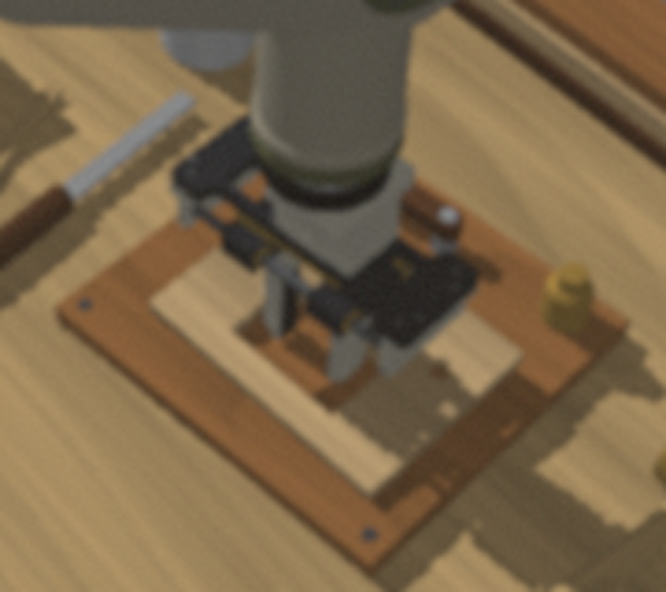

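Request:
carry_out --commands "0 0 1 0 0 0; 0 4 1 0 0 0; 0 8 1 0 0 0; 0 8 1 0 0 0" --fingers 49

```text
time_s: 3.0
position: [0.5463, -0.0362, 0.0329]
tool_rot: [0.664, 0.748, 0.0, 0.001]
ft_force: [0.3, -0.5, 0.5]
opening: 0.0488
```

```bash
python3 -c "
from h import *
cmd(-33,-10.5,21.5)"
```

```text
shift [ 0.  -0.8  0.4] rot [0.11 0.12 0.29] | jig now [-32.2 -10.5] tip 21.9 F [ 0.29 -0.46  0.47] open 48.8 t 3.0
```

Now push along jig +y in small steps.

Request:
carry_out --commands "2 0 0 0 0 0; 4 0 0 0 0 0; 6 0 0 0 0 0; 8 0 0 0 0 0; 8 0 0 0 0 0"

```text
time_s: 3.62
position: [0.5453, -0.0281, 0.0329]
tool_rot: [0.664, 0.748, 0.0, 0.001]
ft_force: [-0.8, -0.5, -0.8]
opening: 0.0488
```

Run:
```python
from h import *
cmd(-33,0,21.5)
n="top"
f=env.grab_frame(n)[:,:,::-1];cv2.imwrite("pics/top3r.png",f);x0,y0,x1,y1=(215,120,350,240)
cv2.imwrite(f"pics/{n}3.png",cv2.resize(f[y0:y1,x0:x1],None,fx=4.3,fy=4.3,interpolation=cv2.INTER_CUBIC))
```

```text
shift [ 2.4 -0.7  0.4] rot [0.11 0.12 0.3 ] | jig now [-32.3  -2.4] tip 21.9 F [-0.79 -0.51 -0.81] open 48.8 t 3.625
```

View pics/top3.png

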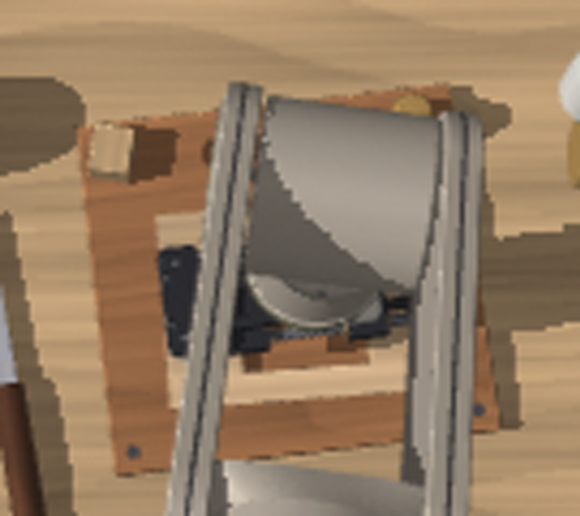

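Request:
carry_out --commands "2 0 0 0 0 0; 4 0 0 0 0 0; 5.5 0 0 0 0 0; 5.5 0 0 0 0 0"

```text
time_s: 4.18
position: [0.5446, -0.0225, 0.0329]
tool_rot: [0.664, 0.748, 0.0, 0.001]
ft_force: [-0.5, -1.0, 0.6]
opening: 0.0489
```

Run:
```python
from h import *
cmd(-33,3,21.5)
n="top"
f=env.grab_frame(n)[:,:,::-1];cv2.imwrite("pics/top4r.png",f);x0,y0,x1,y1=(235,160,335,225)
cv2.imwrite(f"pics/{n}4.png",cv2.resize(f[y0:y1,x0:x1],None,fx=8,fy=8,interpolation=cv2.INTER_CUBIC))
```

```text
shift [-0.3 -0.7  0.4] rot [0.11 0.11 0.31] | jig now [-32.3   3.3] tip 21.9 F [-0.46 -0.99  0.57] open 48.9 t 4.175
```

View pics/top4.png

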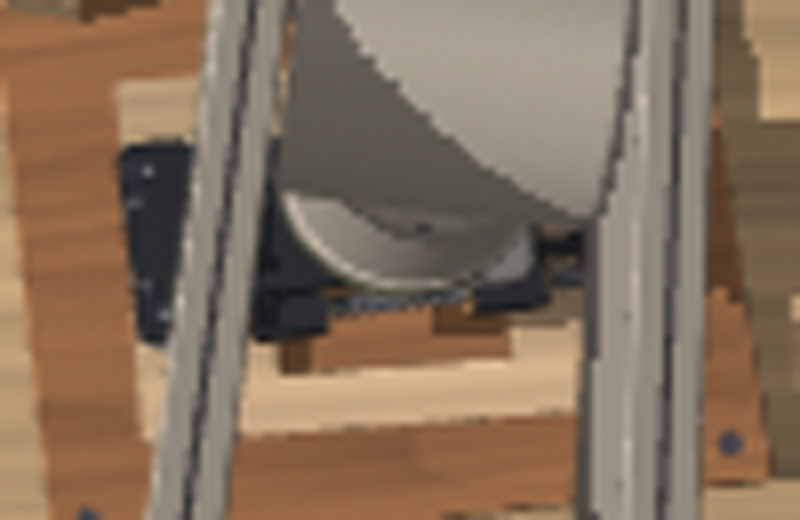

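Run:
```python
from h import *
off=(235,160)
for p,z in (((142,440),.028),((117,84),.042),((580,412),.028)): print(W2J(onz("top",up2px(p,off,8),z)).round(1))
```

```text
[-87.  100.7]
[49.9 94. ]
[-96.4 -67.8]
```

Request:
carry_out --commands "1.2 0 0 0 0 0; 2.5 0 0 0 0 0; 2.5 3 0 0 0 0; 2.5 6 0 0 0 0; 2.5 9 0 0 0 0"

```text
time_s: 4.85
position: [0.5533, -0.0189, 0.0328]
tool_rot: [0.664, 0.748, -0.0, 0.001]
ft_force: [-3.0, -0.3, 2.0]
opening: 0.0488
```

Request:
carry_out --commands "0 3 0 0 0 0; 0 6 0 0 0 0; 0 8 0 0 0 0; 0 8 0 0 0 0"

```text
time_s: 5.35
position: [0.5618, -0.0179, 0.0329]
tool_rot: [0.664, 0.748, 0.0, 0.001]
ft_force: [-0.0, 0.5, 1.1]
opening: 0.0491
```

```bash
cat >> h.py <<'E'
def look(k):
    for n,(x0,y0,x1,y1),s in (("top",(235,130,335,225),6),("side",(190,140,350,280),4.2)):
        f=env.grab_frame(n)[:,:,::-1];cv2.imwrite(f"pics/{n}{k}r.png",f)
        cv2.imwrite(f"pics/{n}{k}.png",cv2.resize(f[y0:y1,x0:x1],None,fx=s,fy=s,interpolation=cv2.INTER_CUBIC))
E
python3 -c "
from h import *
cmd(-33,3,21.5);look(5)"
```

```text
shift [ -2.8 -18.3   0.4] rot [0.14 0.1  0.31] | jig now [-14.7   5.9] tip 21.9 F [-0.05  0.46  1.08] open 49.1 t 5.35
```

View pics/top5.png

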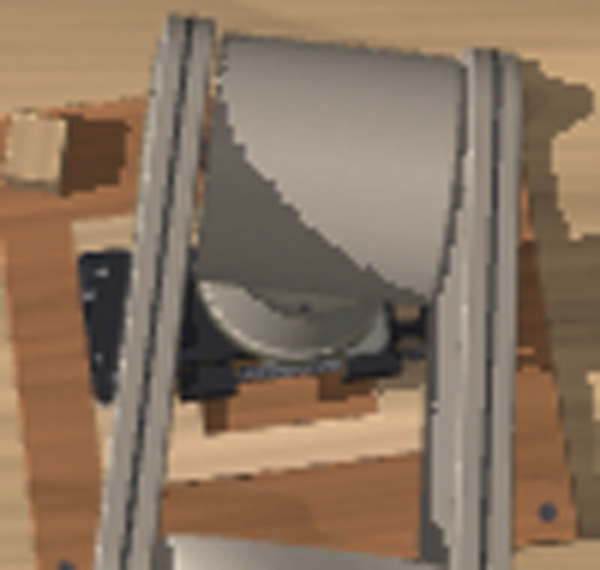

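View pics/side5.png

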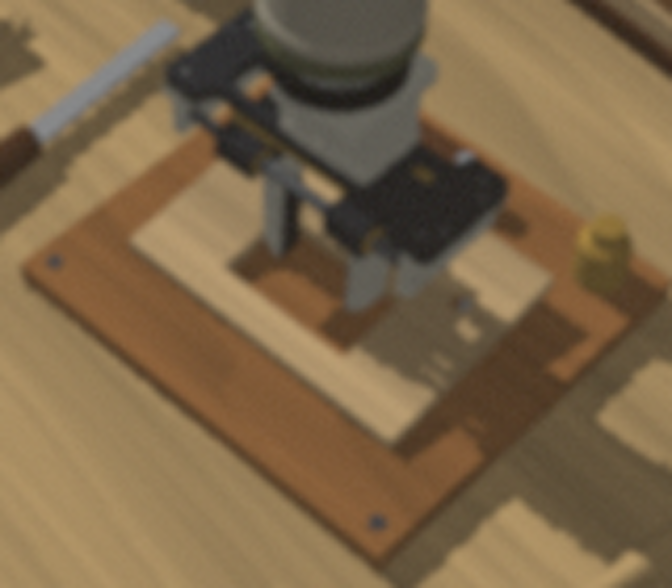

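Run:
```python
from h import *
off=(235,130)
for p,z in (((167,484),.028),((422,452),.028),((72,222),.040),((98,418),.03)): print(W2J(onz("top",up2px(p,off,6),z)).round(1))
o2=(190,140)
for p,z in (((465,300),.036),((393,443),.028),((132,242),.028),((552,280),.04)): print("side",W2J(onz("side",up2px(p,o2,4.2),z)).round(1))
print("pin nose px in side crop",[(proj("side",[*J2W(25,-70),z])-o2)*4.2 for z in (.018,.03)])
```

```text
[-77.5  68.3]
[-76.8 -63.9]
[ 62.3 100.7]
[-39.6  99.4]
side [ 18.6 -71.7]
side [ -77.9 -102.8]
side [-79.1  96.7]
side [ 61.6 -99.3]
pin nose px in side crop [array([464.97642578, 309.71573128]), array([467.18561012, 296.87530983])]
```

Yaw is squared, y is about 0, and the near edge is at x≈-77 (seated: -70). The side crop shows the pin nose inside the round hole at (465,300). Pushing the last 7 mm gently.

Request:
carry_out --commands "0 1.5 0 0 0 0; 0 3 0 0 0 0; 0 4 0 0 0 0; 0 5 0 0 0 0; 0 5 0 0 0 0"

```text
time_s: 6.08
position: [0.5668, -0.0173, 0.033]
tool_rot: [0.664, 0.748, 0.0, 0.002]
ft_force: [-0.5, 0.3, 0.1]
opening: 0.0488
```

```bash
python3 -c "
from h import *
cmd(-7.5,3,21.5);look(6)"
```

```text
shift [-3.   2.2  0.5] rot [0.15 0.1  0.31] | jig now [-9.7  6. ] tip 22.0 F [-0.49  0.27  0.12] open 48.8 t 6.075
```

View pics/side6.png

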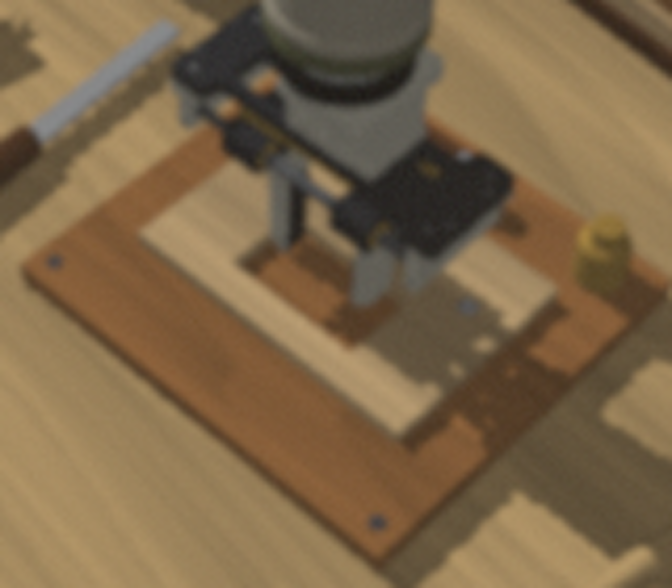

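Request:
carry_out --commands "0 1 0 0 0 0; 0 2 0 0 0 0; 0 3 0 0 0 0; 0 3 0 0 0 0"

```text
time_s: 6.68
position: [0.5695, -0.0169, 0.0329]
tool_rot: [0.664, 0.748, 0.0, 0.001]
ft_force: [-1.6, 0.3, 1.4]
opening: 0.0492
```

```bash
python3 -c "
from h import *
cmd(-7.5,3,21.5);look(7)"
```

```text
shift [-3.  -0.5  0.4] rot [0.11 0.1  0.31] | jig now [-7.  6.] tip 21.9 F [-1.58  0.26  1.45] open 49.2 t 6.675
```

View pics/side7.png

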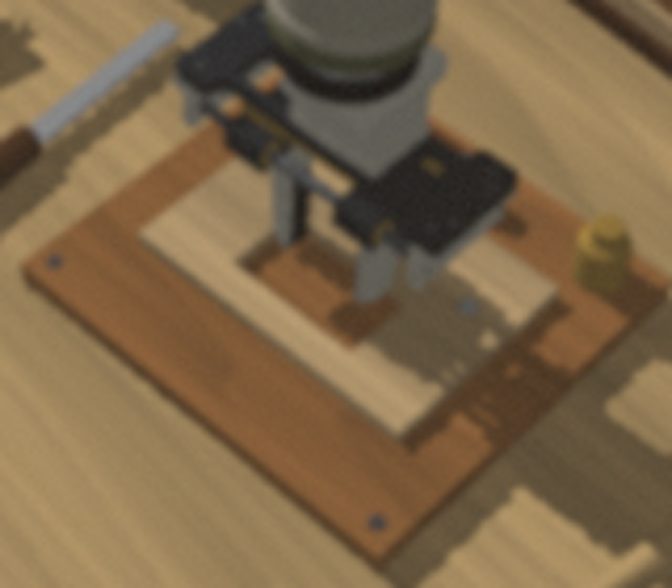

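View pics/top7.png

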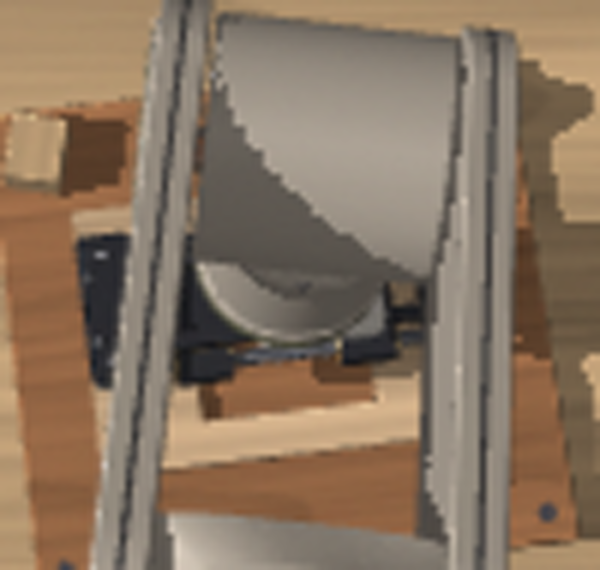

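The plate did not move over the last 3 mm, so it looks seated. Backing off and lifting clear to check.

Request:
carry_out --commands "-2 -6 0 0 0 0; -4 -12 0 0 0 0; -4 -12 -30 0 0 0; -4 -12 -60 0 0 0; -4 -12 -110 0 0 0" --fingers 40

```text
time_s: 7.4
position: [0.5559, -0.0222, 0.1421]
tool_rot: [0.664, 0.748, -0.001, -0.0]
ft_force: [1.7, 0.1, 0.0]
opening: 0.0402
```

Request:
carry_out --commands "60 -60 -40 0 0 0; 120 -120 -40 0 0 0; 170 -180 -40 0 0 0; 170 -180 -40 0 0 0" --fingers 0

```text
time_s: 7.9
position: [0.3599, 0.123, 0.182]
tool_rot: [0.664, 0.747, -0.0, 0.0]
ft_force: [0.6, 0.5, 1.2]
opening: 0.0045
```

```bash
python3 -c "
from h import *
cmd(-7.5,3,100);look(8)"
```

```text
shift [-166.5  191.3   71. ] rot [-0.03  0.02  0.25] | jig now [-199.5  168.7] tip 171.0 F [0.62 0.53 1.2 ] open 4.5 t 7.9
```

View pics/side8.png

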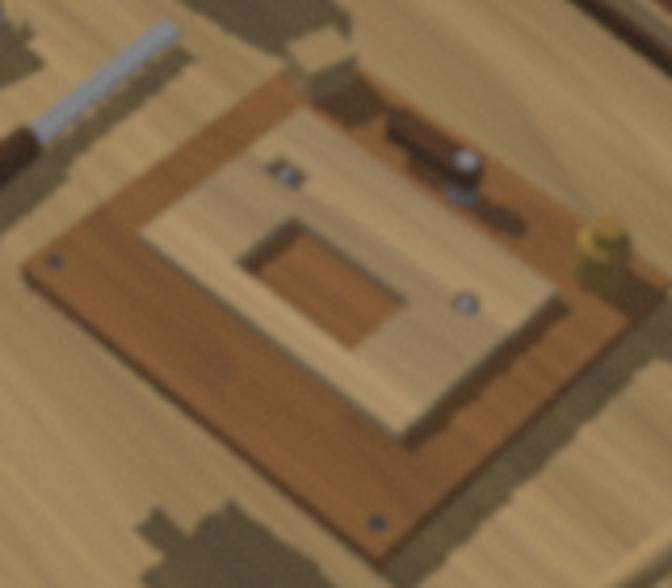

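View pics/top8.png

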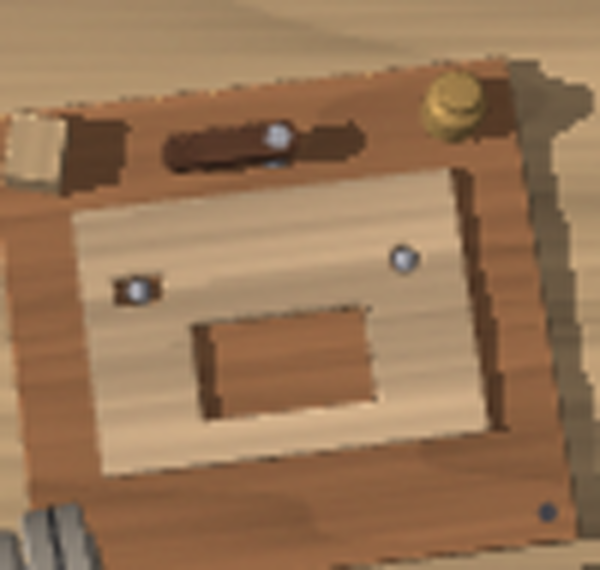

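```bash
cat >> h.py <<'E'
def plate(k,z=.028):
    a=cv2.imread(f"pics/top{k}r.png")
    off=(225,130,340,240);b,br,pa=masks(a,off)
    inner=cv2.fillPoly(np.zeros_like(br),[np.array([[(proj("top",[*J2W(x,y),.018])-off[:2])*4 for x,y in((-120,-130),(-120,130),(80,130),(80,-130))]],dtype=np.int32)[0]],255)
    PQ=quad(biggest(pa&inner));C=np.array([onz("top",up2px(p,off),z) for p in PQ])
    print([W2J(c).round(1) for c in C],W2J(C.mean(0)).round(1),[np.linalg.norm(C[i]-C[i-1]).round(4) for i in range(4)])
E
python3 - <<'E'
from h import *
plate(8)
# bar: dark in top
print("tip, far-left corner etc")
a=cv2.imread("pics/top8r.png");off=(235,130)
for p in((165,158),(280,135)): print(W2J(onz("top",up2px(p,off,6),.048)).round(1))
E
```

```text
[array([ 70.4, 100.7]), array([ 70.1, -99.1]), array([-70.3, -99. ]), array([-70. , 100.8])] [0.  0.8] [np.float64(0.1404), np.float64(0.1997), np.float64(0.1404), np.float64(0.1998)]
tip, far-left corner etc
[88.3 49.2]
[ 93.4 -11.4]
```

The template is seated. At seated height it measures 140.4 x 199.8 mm, centred at jig (0.0, 0.8), square, with both pins through their holes. The button angle is about 0.06 rad. Next is the button.

```bash
python3 -c "
from h import *
cmd(119,28,110)
for th in (.06,.3,.6,.9,1.2,1.4,1.5):
    u=np.array([-np.sin(th),np.cos(th)]);v=np.array([np.cos(th),np.sin(th)]);print(th,(np.array([92,-10])+38*u+(9+9*np.cos(th)+17.5*np.sin(th))*v).round(1))"
```

```text
shift [-145.5  319.    60.5] rot [-0.06 -0.04  0.51] | jig now [-201.2  170.6] tip 170.9 F [ 0.66 -0.86  0.03] open 1.1 t 8.0
0.06 [108.7  29.1]
0.3 [102.5  33. ]
0.6 [92.3 36.2]
0.9 [79.8 35.8]
1.2 [66.9 30.4]
1.4 [59.3 23.8]
1.5 [56.  19.7]
```

Request:
carry_out --commands "-145 319 60 0 0 0; -145 319 60 0 0 0; -145 319 60 0 0 0; -145 319 60 0 0 0; -145 319 60 0 0 0" --fingers 0

```text
time_s: 8.62
position: [0.6576, 0.0294, 0.1273]
tool_rot: [0.663, 0.749, -0.0, -0.0]
ft_force: [-0.2, 0.5, 1.1]
opening: 0.0004
```

Request:
carry_out --commands "0 0 0 0 0 0; 0 0 0 0 0 0"

```text
time_s: 8.88
position: [0.6571, 0.0288, 0.1263]
tool_rot: [0.663, 0.749, -0.001, -0.001]
ft_force: [-0.8, 0.9, -0.1]
opening: 0.0004
```

```bash
python3 -c "
from h import *
cmd(119,28,36)"
```

```text
shift [-13.8  33.8  79.2] rot [-0.13 -0.05  0.44] | jig now [85.3 41.5] tip 115.3 F [-0.8   0.94 -0.14] open 0.4 t 8.875
```

Request:
carry_out --commands "-14 34 0 0 0 0; -14 34 0 0 0 0; -14 34 40 0 0 0; -14 34 65 0 0 0; -14 34 65 0 0 0"

```text
time_s: 9.5
position: [0.6898, 0.0198, 0.0602]
tool_rot: [0.663, 0.749, -0.002, -0.002]
ft_force: [0.1, -1.3, -0.3]
opening: 0.0007
```

```bash
python3 -c "
from h import *
cmd(119,28,36);look(9)"
```

```text
shift [-0.9  2.4 13.2] rot [-0.31 -0.08  0.48] | jig now [116.7  28.9] tip 49.2 F [ 0.08 -1.33 -0.27] open 0.7 t 9.5
```

View pics/side9.png

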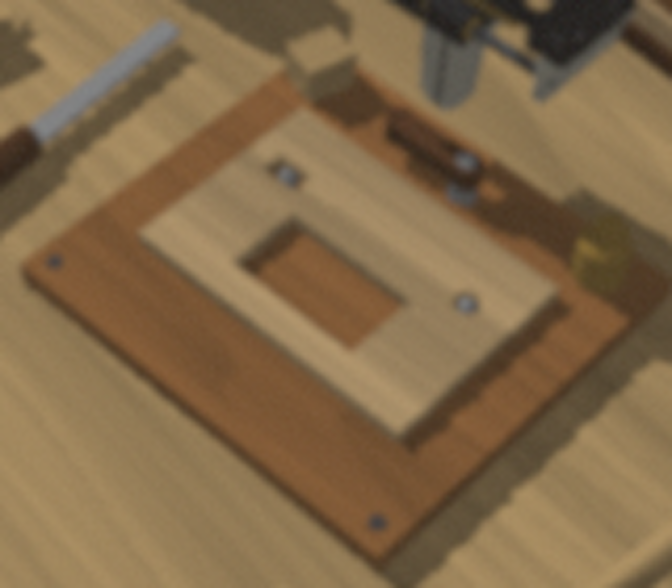

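The closed fingertips are beyond the bar, clear of it (side crop tips at (445,100), bar at (435,145)). Lowering, then sweeping.

Request:
carry_out --commands "0 2 7 0 0 0; 0 2 13 0 0 0; 0 2 13 0 0 0; 0 -8 13 0 0 0; 4 -14 13 0 0 0"

```text
time_s: 10.22
position: [0.6778, 0.0214, 0.0506]
tool_rot: [0.663, 0.749, 0.0, 0.0]
ft_force: [1.9, 0.1, -0.5]
opening: 0.0
```

```bash
python3 -c "
from h import *
cmd(92.3,36.2,36)"
```

```text
shift [  4.5 -12.6   3.6] rot [ 0.01 -0.01  0.44] | jig now [104.9  31.8] tip 39.6 F [ 1.88  0.08 -0.46] open 0.0 t 10.225
```

Request:
carry_out --commands "3 -7 2 0 0 0; 4 -13 3 0 0 0; 4 -19 3 0 0 0; 4 -25 3 0 0 0; 1.5 -32 3 0 0 0"

```text
time_s: 10.85
position: [0.6454, 0.0191, 0.0475]
tool_rot: [0.663, 0.749, 0.0, -0.0]
ft_force: [2.5, 1.2, 0.2]
opening: 0.0009
```

```bash
python3 -c "
from h import *
cmd(66.9,30.4,36);look(10)"
```

```text
shift [-2.7 -5.6  0.5] rot [ 0.01 -0.02  0.46] | jig now [72.5 33.2] tip 36.5 F [2.5  1.17 0.2 ] open 0.9 t 10.85
```

View pics/side10.png

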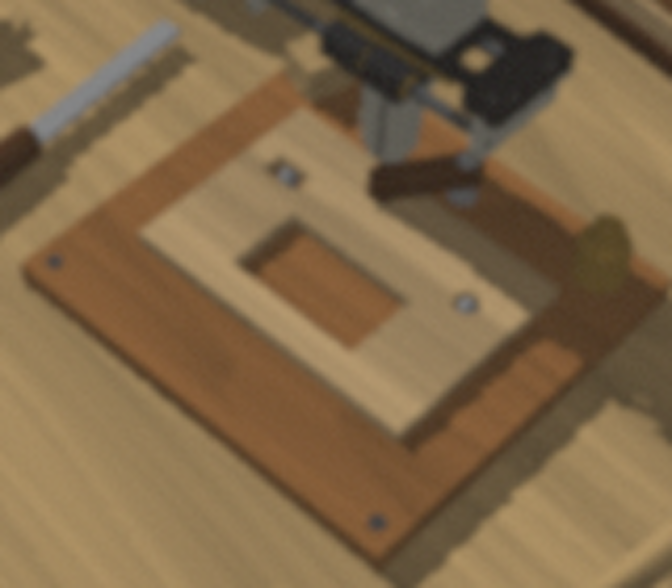

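Request:
carry_out --commands "-3 -6 0 0 0 0; -7 -10 0 0 0 0; -11 -13 0 0 0 0; -15 -15 0 0 0 0; -18 -15 0 0 0 0"

```text
time_s: 11.58
position: [0.6316, -0.0012, 0.0471]
tool_rot: [0.663, 0.748, -0.0, -0.001]
ft_force: [-1.7, 1.7, 0.6]
opening: 0.0003
```

```bash
python3 -c "
from h import *
cmd(56,12,36);look(11)"
```

```text
shift [-2.6 -0.5  0.1] rot [-0.11 -0.04  0.41] | jig now [56.5 14.6] tip 36.1 F [-1.74  1.73  0.61] open 0.3 t 11.575
```

View pics/side11.png

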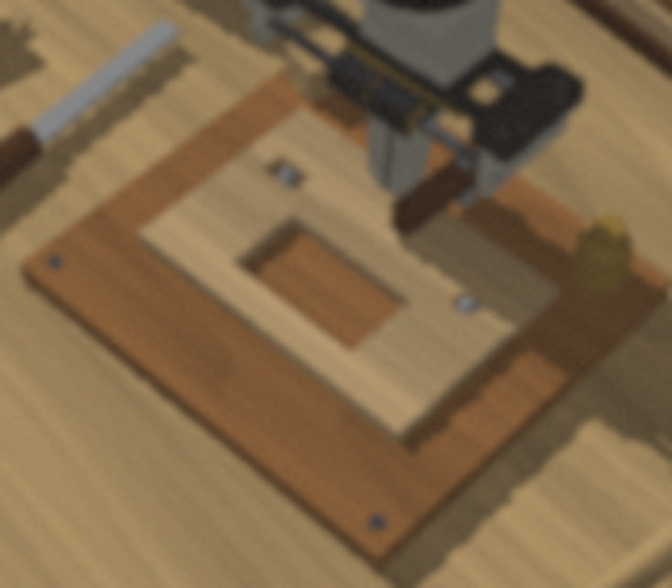

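Request:
carry_out --commands "-2 0 0 0 0 0; -4 0 0 0 0 0; -6 0 0 0 0 0; -6 0 0 0 0 0"

```text
time_s: 12.18
position: [0.6319, -0.0061, 0.0468]
tool_rot: [0.663, 0.748, -0.0, -0.002]
ft_force: [-4.0, 7.8, 2.7]
opening: 0.0002
```

Request:
carry_out --commands "6 0 0 0 0 0; 12 0 0 0 0 0; 12 0 -50 0 0 0; 12 0 -100 0 0 0; 60 -60 -130 0 0 0"

```text
time_s: 12.8
position: [0.5848, 0.035, 0.174]
tool_rot: [0.664, 0.748, 0.002, 0.001]
ft_force: [-0.5, 0.7, 0.5]
opening: 0.0006
```

Request:
carry_out --commands "50 -60 0 0 0 0; 100 -120 0 0 0 0; 140 -180 0 0 0 0; 140 -220 0 0 0 0; 140 -220 0 0 0 0"

```text
time_s: 13.42
position: [0.3471, 0.1487, 0.1727]
tool_rot: [0.663, 0.748, 0.002, 0.001]
ft_force: [0.5, 0.4, -0.3]
opening: 0.0004
```

```bash
python3 -c "
from h import *
cmd(56,12,36);look(12);plate(12)
print([((proj('top',[*J2W(92-60*np.sin(t),-10+60*np.cos(t)),.048])-(235,130))*6).round() for t in (1.2,1.4,1.57)])"
```

```text
shift [-185.8  263.2  126.9] rot [ 0.28 -0.04  0.43] | jig now [-209.2  195.7] tip 161.7 F [ 0.52  0.41 -0.3 ] open 0.4 t 13.425
[array([ 70.3, 100.7]), array([ 70. , -99.1]), array([-70.2, -99.1]), array([-70.2, 100.7])] [-0.   0.8] [np.float64(0.1406), np.float64(0.1997), np.float64(0.1402), np.float64(0.1998)]
[array([247., 245.]), array([270., 249.]), array([290., 248.])]
```

View pics/top12.png

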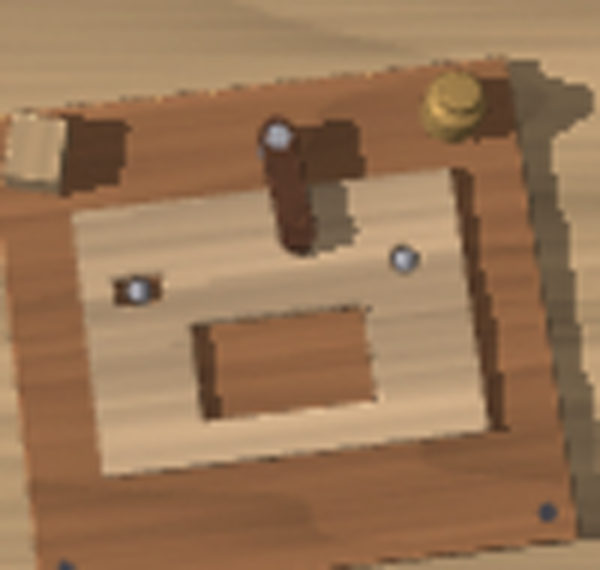

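View pics/side12.png

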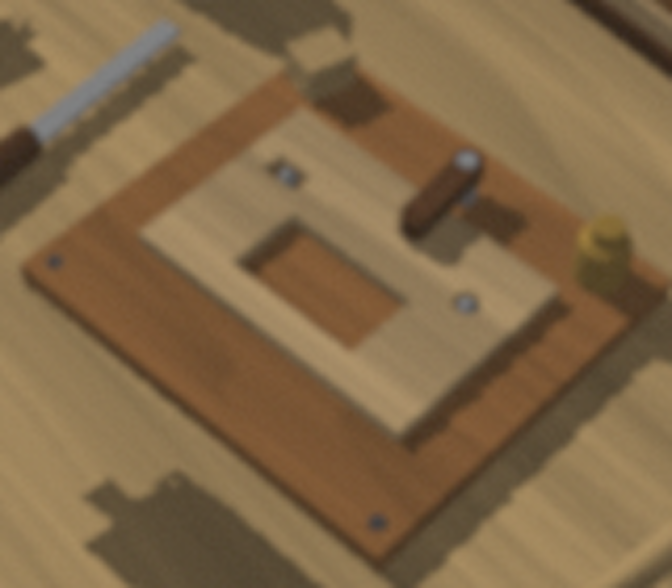

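The bar's tip is at top crop (300,252). I predicted (290,248) for 1.57 rad, so it stands at about 1.6 rad. The plate is unchanged and the bystanders are where they were.

Request:
carry_out --commands "0 0 0 0 0 0; 0 0 0 0 0 0"

```text
time_s: 13.78
position: [0.3508, 0.1482, 0.1739]
tool_rot: [0.664, 0.748, 0.003, 0.002]
ft_force: [-0.7, 0.2, 0.2]
opening: 0.0007
```

```bash
python3 -c "
from rig import env
s=env.state();print(abs(s['qvel']).max(),s['ft_force']);print(env.close_job())"
```

```text
0.003770513169964582 [-0.65469265  0.19397192  0.23921744]
the job is handed in; nothing more can be done
None
```

The plywood template is seated on both pins and the turn-button lies across its far edge. I handed the job in at about 14 s, with the arm clear and touching nothing; no verdict is reported.

**What I did:** With both fingertips inside the template's window, I nudged it about 12 mm in jig +y. I then pushed it about 24 mm in +x, which squared it up and let it drop over the pins. After that I swept the turn-button round with the closed fingertips.

**Last checks:**
- **Template position:** its centre measured (0.0, 0.8) mm from the seated position and square to the jig, before and after turning the button. Both pins showed through their holes.
- **Flatness:** I did not measure the tilt directly. The template's outline matched its true size (140 x 200 mm) when taken at seated height, and its shadow was even.
- **Button angle:** about 1.6 rad, judged from the bar's tip in the top picture. The last push met about 9 N, which would fit the bar reaching its stop.
- **Bystanders:** the brass weight, offcut and chisel looked unmoved in the last close-ups. The glue, mallet, tin and pencil were outside those crops and I did not check them again; the arm was never lowered near them.

**One disagreement:** where the fingers touched the window walls differed by 2–3 mm from the camera estimate. I relied on the camera for the alignment.

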